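# Fit the missing spacer to the leaflet stand

## Task

The leaflet stand on the registration table is half assembled: three stubs of its plywood base already carry wooden spacer sleeves and one stub is bare. Of the three loose sleeves standing on the table, take the one that is just as tall as those already fitted and set it upright over the bare stub, fully down on the board. Leave the other two loose sleeves where they stand.

Things in the scene. Friction and masses are not known exactly. Their poses are not given: they have to be found in the camera images.
- bare_stub (a point): Bare steel stub, diameter 12 mm, 20 mm tall, on the stand's fixed plywood board (200 x 260 x 18 mm). Point: on its axis at the board's upper face, 18 mm above the table. Axes: x along the 200 mm side, y along the 260 mm side, z up; the stub is 70 mm to +x and 100 mm to -y of the board's centre. The other three corners (140 and 200 mm away) carry fixed wooden sleeves 65 mm tall, 44 mm across.
- spacer_a_mid (a point): Loose wooden spacer sleeve standing upright on the table, an open tube: height 45 mm, outside diameter 44 mm, bore 34 mm. The point is on its axis, half-way up; z is along its axis.
- spacer_b_mid (a point): Loose wooden spacer sleeve standing upright on the table, an open tube: height 65 mm, outside diameter 44 mm, bore 34 mm. The point is on its axis, half-way up; z is along its axis.
- spacer_c_mid (a point): Loose wooden spacer sleeve standing upright on the table, an open tube: height 85 mm, outside diameter 44 mm, bore 34 mm. The point is on its axis, half-way up; z is along its axis.
Mind the look-alikes: they are no part of the job. What is shaped like the part that bears spacer_b_mid but turquoise is not meant.

How it is judged:
At the end, for the whole second after the job is handed in: The 65 mm sleeve is over the bare stub (its axis within 14 mm of the stub's), upright within 10 degrees, down on the board (within about 4 mm) and at rest; the 45 mm and 85 mm sleeves are within 30 mm of where they stood (horizontal distance between spacer_b_mid and bare_stub below 0.014 m and z of spacer_b_mid in the frame of bare_stub between 0.028 and 0.037 m and angle between spacer_b_mid's own z axis and vertical below 0.17 rad and linear speed of spacer_b below 0.02 m/s and distance of each of spacer_a_mid, spacer_c_mid from where it was at the start of the episode below 0.03 m); the robot touches nothing.
It fails at once if the 45 mm sleeve is shifted by more than 30 mm or picked up (distance of spacer_a_mid from where it was at the start of the episode above 0.03 m).
It fails at once if the 85 mm sleeve is shifted by more than 30 mm or picked up (distance of spacer_c_mid from where it was at the start of the episode above 0.03 m).
It also fails if it takes over 40 s, if anything falls off the work surface, if the arm or the gripper's body presses on something with over 40 N, if the wrist force passes 120 N, or if a joint passes its speed limit or range.

## Robot

A 6-joint arm with a two-finger parallel gripper is mounted at the origin on the work surface. World frame = base frame: x ahead of the robot, y to its left, z up, the work surface at z = 0. Lengths are in m, angles in rad, forces in N, time in s.
With the tool pointing down it reaches from about 0.375 to 0.975 m from the base axis. Payload 3.8 kg.
Tool frame: the origin (TCP) lies midway between the tips of the shut fingers; the grasp point (between the pads) lies 19 mm behind it (manip.grip_depth is the distance from the TCP to the grasp point, in m); z points along the fingers, y is the direction in which the jaws open and shut (so a half turn about z gives the same grasp; the last joint's range is limited). The gripper opens to 85 mm and grips with 20 to 120 N. Pads are 22 mm wide; open, the fingers measure 114 mm over their backs; the gripper's body (76 mm by 85 mm) begins 54 mm behind the grasp point. The pads swing forward as they close: fully open they stand 13 mm farther back than shut.
Start: joints at [1.116, 0.264, 1.604, -0, 1.274, -0.037], TCP at [0.274, 0.617, 0.231] pointing down, gripper open.
Joint ranges: [-2.63, 2.63], [-0.94, 2.18], [0.31, 2.57], [-1.31, 4.45], [0, 2.66], [-2.55, 2.55]. Speed limits (rad/s): [2.57, 2.57, 3.14, 3.14, 3.14, 3.14].

## Interface

Orientations are given as a rotation vector (axis times angle).
In Python, from station import manip gives the robot as it stands.
- The arm moves only by the tool servo_tool, never from a script. Its argument "steps" is a list of rows, each a list of 5 numbers: the shift along the world's x, y, z in units of 40 mm (1.0 is 40 mm), then the turn about the world's z in units of 5 degrees (1.0 is 5 degrees), then the opening, from 0 (shut) to 1 (fully open). A call has 1 to 10 rows; each row is the pose to reach, as a shift and turn from the pose commanded when the call began; what a row does not reach only later rows make up. A row lasts 1/12 s, in which the tool goes at most 41.7 mm and 7.16 degrees, less where a joint would pass 70% of its speed; a pose out of reach is approached as far as the arm can. A call with a gripper value outside its range is refused whole. The fingers move at their own pace and stop on an object; "force" is the grip in N (left out, the last holds). Time passes only in rows, so rows that repeat a pose let the fingers close. It gives the time, the measured TCP pose, the force and the opening at its end, in the units of the state.
- manip.get_obs(): the state, without advancing time (a new reading comes with each control period).
- manip.grab_frame(name): name is "scene" or "side" or "wrist"; returns a dict with "frame" (420x560x3 uint8, blue, green, red), "mtx" (3x3 intrinsics, pixels), "R" (3x3) and "t" (3): a world point X has camera coordinates R X + t; the wrist camera has in their place "mount" (4x4, takes a point from camera to tool coordinates, whose origin is the TCP and whose axes are the flange's). Camera axes: x right, y down, z forward; pixel columns grow to the right and rows downward; lengths in m; the calibration is good to about 2 mm. A picture is of the moment at which its call begins: read the wrist's pose just before it. There is no depth.
- manip.sign_off(): hands the job in, once; it reports no verdict.
The state is a dict: "t": time; "joint_pos": joint angles; "joint_vel": joint speeds; "tau": joint torques, N m; "ee_pos": TCP position; "orientation": TCP orientation; "ft_force": force on the tool from outside, world axes, zero at the start; "torque": the same for the moment, N m; "gripper_width": finger opening in m.
Only numpy, scipy, OpenCV 4.12 (cv2) and the standard library are available. Lean on these libraries where they do the work, as an engineer would, in place of code of your own. Each camera call takes 0.05 s, during which the arm holds its last target. There are 200 camera calls.

## Working session

There is one attempt and no reset: what is moved stays moved. The work goes in short steps, Python scripts to look and compute and a tool call to move; the robot and the scene stay as the last step left them, time stands still between calls to the robot, and variables do not carry over. Pictures are saved under pics/ and viewed, about 8 in all and at most 12, crops included, and the job is handed in when it is done.

Besides the shell and the picture viewer there is one more tool, called after ">>>" as name(argument=value, ...), one argument or row to a line, values as JSON. servo_tool: Moves the arm, as the interface text tells. Its arguments: {"type":"object","properties":{"steps":{"type":"array"},"force":{"type":"number"}},"required":["steps"]}

```bash
mkdir -p pics
cat > h.py <<'E'
import numpy as np, cv2, pickle
from station import manip
def grab(n):
    o=manip.get_obs(); f=manip.grab_frame(n); f['obs']=o
    pickle.dump(f,open(f'{n}.pkl','wb')); return f
def load(n): return pickle.load(open(f'{n}.pkl','rb'))
def cam(f):
    if 'R' in f: return np.array(f['R']),np.array(f['t']).ravel()
    M=np.array(f['mount']);Rt=cv2.Rodrigues(np.array(f['obs']['orientation'],float))[0];p=np.array(f['obs']['ee_pos'])
    Rc=Rt@M[:3,:3];c=Rt@M[:3,3]+p
    return Rc.T,-Rc.T@c
def ray(f,u,v,z):
    R,t=cam(f);d=R.T@np.linalg.solve(np.array(f['mtx']),[u,v,1.]);c=-R.T@t
    return c+d*(z-c[2])/d[2]
def proj(f,X):
    R,t=cam(f);q=np.array(f['mtx'])@(R@np.array(X)+t);return q[:2]/q[2]
E
python3 - <<'E'
from h import *
for n in ['scene','side','wrist']:
    f=grab(n);R,t=cam(f);print(n,-R.T@t,np.round(R[2],2)); cv2.imwrite(f'pics/{n}0.png',f['frame'])
print(manip.get_obs())
E
```

```text
scene [ 1.02525335 -0.35449078  0.5232589 ] [-0.64  0.4  -0.65]
side [0.15283661 0.38775678 0.64175317] [ 0.46 -0.56 -0.69]
wrist [0.19950902 0.6496499  0.37254476] [ 0.29 -0.13 -0.95]
{'t': 0.15, 'joint_pos': array([ 1.11606870e+00,  2.64589726e-01,  1.60510253e+00, -2.65579330e-05,
        1.27368238e+00, -3.69104685e-02]), 'joint_vel': array([-1.35538543e-05, -1.57989597e-03, -3.21204056e-03, -1.19239855e-03,
       -5.42285559e-04,  1.58088463e-03]), 'tau': array([-1.70469971e-04, -5.15907919e+01, -3.67958844e+01, -2.29142515e-04,
        8.09405901e-03,  2.09377697e-05]), 'ee_pos': array([0.27365288, 0.61640429, 0.23021873]), 'orientation': array([-6.51445174e-01, -3.07288893e+00,  2.72434415e-03]), 'ft_force': array([-0.58963663, -0.12305178,  0.92575058]), 'torque': array([0.02510348, 0.03153938, 0.05030026]), 'gripper_width': 0.08521841684029766}
```

View pics/scene0.png

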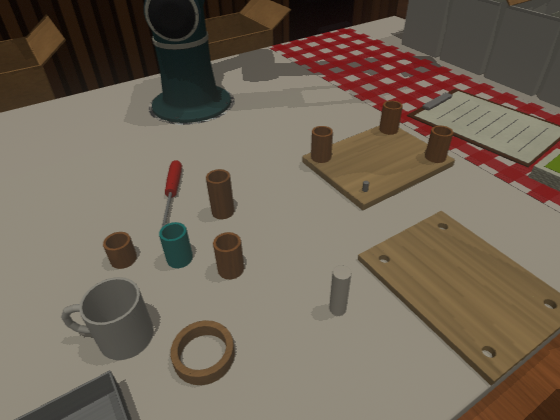

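View pics/side0.png

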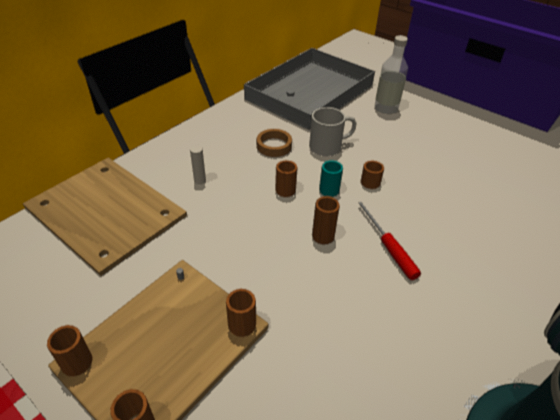

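The scene view shows three loose brown sleeves: short at (120,250), tall at (220,195) and medium at (229,256). There is also a turquoise decoy at (176,245). The bare stub is at (366,187) on the board that carries the sleeves. In the side view, the medium one is at (286,178), tall (325,220), short (372,174) and the stub (180,275). The medium brown one should be the 65 mm sleeve, so I'll triangulate to check its height.

```bash
cat > m.py <<'E'
from h import *
fs={n:load(n) for n in('scene','side')}
def blob(f,u,v,r=38):
    hsv=cv2.cvtColor(f['frame'],cv2.COLOR_BGR2HSV)
    m=(((hsv[...,0]<14)|(hsv[...,0]>172))&(hsv[...,1]>105)&(hsv[...,2]<190)).astype(np.uint8)
    n,l,s,c=cv2.connectedComponentsWithStats(m)
    k=l[v-2:v+12,u].max(); pts=cv2.findContours((l==k).astype(np.uint8),0,2)[0][0]
    hull=cv2.convexHull(pts);M=cv2.moments(hull)
    return np.array([M['m10'],M['m01']])/M['m00'],s[k],hull.reshape(-1,2)
def tri(a,b):
    P=[np.array(f['mtx'])@np.c_[cam(f)[0],cam(f)[1]] for f in fs.values()]
    X=cv2.triangulatePoints(P[0],P[1],np.float64(a).reshape(2,1),np.float64(b).reshape(2,1));X=X[:3,0]/X[3]
    e=[np.round(proj(f,X)-q,1) for f,q in zip(fs.values(),(a,b))];return X,e
for nm,a,b in[('short',(120,255),(372,178)),('mid',(229,258),(286,180)),('tall',(220,195),(325,222)),('fitL',(321,148),(70,355)),('fitT',(391,120),(131,405)),('fitR',(438,147),(241,315))]:
    A=blob(fs['scene'],*a);B=blob(fs['side'],*b);X,e=tri(A[0],B[0])
    print(nm,X.round(4),e,A[1],B[1])
print('stub top',tri((366,182),(180,270)),'base',tri((366,190),(180,279)))
print(ray(fs['scene'],366,190,.018),ray(fs['side'],180.5,279,.018))
c=cv2.resize(fs['scene']['frame'][150:290,90:260],None,fx=4,fy=4,interpolation=2);d=cv2.resize(fs['side']['frame'][255:290,150:210],None,fx=6,fy=6);e=cv2.resize(fs['scene']['frame'][165:205,335:395],None,fx=6,fy=6)
w=np.zeros((600,800,3),np.uint8);w[:560,:680]=c[:560,:680];w=w.copy()
w[:210,440:800]=d;w[220:460,440:800]=e
cv2.imwrite('pics/crop.png',w)
E
python3 m.py
```

```text
short [ 0.4771 -0.3416  0.0069] [array([-2.8, -1.4]), array([-1.7,  1. ])] [118 262   3   3   4] [361 161  23  28 408]
mid [ 0.6013 -0.1974  0.0192] [array([-2.1, -0.6]), array([-1.3,  0.4])] [227 266   4   5   8] [276 161  21  36 531]
tall [ 0.4539 -0.1369  0.0414] [array([0.9, 0.3]), array([ 0.7, -0.3])] [208 184  20  24 131] [313 197  26  47 790]
fitL [0.502  0.2423 0.0502] [array([ 71.5, -14.1]), array([74.9, -8.6])] [314 150   8  10  17] [  47  325   45   51 1207]
fitT [0.4396 0.3391 0.1158] [array([-17.8,   1.2]), array([-30.3,  -4.7])] [  270     0   290   206 13991] [111 390  43  30 747]
fitR [0.4529 0.2244 0.1694] [array([-49.8,  -7.3]), array([-76.9,  -7.3])] [  270     0   290   206 13991] [227 289  29  47 884]
stub top (array([0.57101842, 0.11785435, 0.03623233]), [array([-0.6,  0. ]), array([-0.6,  0. ])]) base (array([0.57090374, 0.12122609, 0.01516471]), [array([-0.6,  0. ]), array([-0.5,  0. ])])
[0.57402571 0.11946091 0.018     ] [0.56770781 0.12128858 0.018     ]
```

View pics/crop.png

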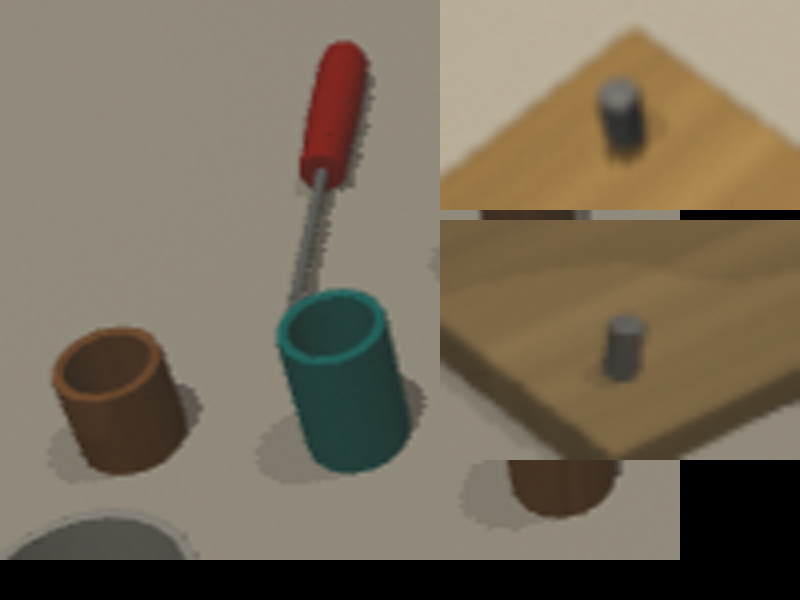

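The crop shows the short brown and turquoise sleeves clearly, and the stub in both views: scene top (366.2,182.5) and base (365.5,190.8), side top (180.3,270) and base (181.3,279.7). My paste covered the medium brown sleeve. The scene mask was also too strict, so I'll fix both.

```bash
sed -i 's/^    m=.*/    m=((hsv[...,0]<15)|(hsv[...,0]>172))\&(hsv[...,1]>95);w=np.zeros_like(m);w[max(0,v-r):v+r,max(0,u-r):u+r]=1;m=cv2.morphologyEx((m\&w).astype(np.uint8),cv2.MORPH_CLOSE,np.ones((3,3)))/; s/k=l\[.*max(); pts/k=1+s[1:,4].argmax(); pts/; /^for nm/,$d' m.py
cat > m2.py <<'E'
from m import *
vis={n:f['frame'].copy() for n,f in fs.items()}
for nm,a,b in[('short',(120,250),(372,174)),('mid',(229,256),(286,178)),('tall',(220,195),(325,220)),('fitL',(321,145),(241,312)),('fitR',(438,144),(70,350))]:
    A=blob(fs['scene'],*a,27);B=blob(fs['side'],*b,27)
    for n,q in(('scene',A),('side',B)): cv2.polylines(vis[n],[q[2]],True,(0,255,0))
    X,e=tri(A[0],B[0]); print(nm,X.round(4),e,A[1],B[1])
print('stub',tri((366.2,182.5),(180.3,270))[0],tri((365.5,190.8),(181.3,279.7))[0])
w=np.hstack([cv2.resize(vis['scene'][150:290,90:260],(400,329)),cv2.resize(vis['side'][145:265,255:400],(400,329))]);cv2.imwrite('pics/crop2.png',w)
E
python3 m2.py
```

```text
short [ 0.4684 -0.3294  0.0217] [array([-0.2, -0.1]), array([-0.1,  0.1])] [103 232  33  36 867] [361 161  23  28 503]
mid [ 0.5906 -0.1872  0.0329] [array([-0.3, -0.1]), array([-0.2,  0.1])] [ 213  232   31   47 1108] [276 160  21  37 679]
tall [ 0.4535 -0.1333  0.0437] [array([-0.3, -0.1]), array([-0.2,  0.1])] [ 206  169   28   50 1035] [313 196  27  48 997]
fitL [0.4313 0.1164 0.0506] [array([-0., -0.]), array([-0.1,  0. ])] [311 126  22  37 663] [ 226  289   30   48 1191]
fitR [0.565  0.3193 0.0562] [array([ 0.5, -0.1]), array([0.6, 0.1])] [ 411  117   54   46 1232] [  47  325   45   51 1566]
stub [0.57146157 0.11745231 0.03547935] [0.56997513 0.12021166 0.01301464]
```

View pics/crop2.png

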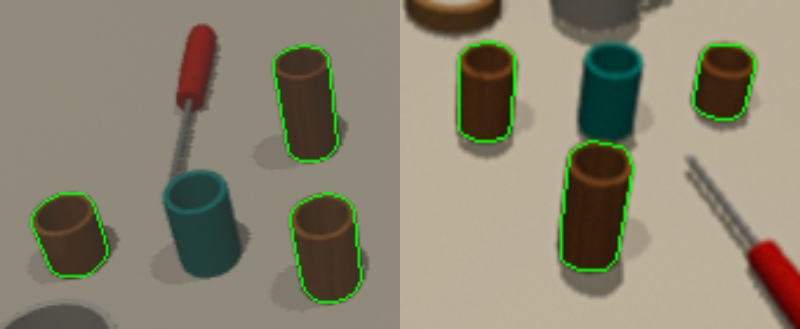

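The triangulated mid-heights of 21.7, 32.9 and 43.7 mm correspond to sleeves of 45, 65 and 85 mm. The candidates in the scene view are short (120,250), tall (220,195), medium brown (229,256) and turquoise (176,245). The medium brown one is the 65 mm sleeve, at about (0.591,-0.187), and the stub is at about (0.571,0.119). I'm moving above the sleeve.

>>> servo_tool(
  steps=[
    [0.4,-0.9,0,0,1],
    [0.8,-1.8,0,0,1],
    [1.2,-2.7,0,0,1],
    [1.5,-3.6,0,0,1],
    [1.9,-4.6,0,0,1],
    [2.3,-5.5,0,0,1],
    [2.7,-6.5,0,0,1],
    [3.0,-7.5,0,0,1],
    [3.4,-8.4,0,0,1],
    [3.8,-9.4,0,0,1],
  ],
  force=40,
)

```text
t: 0.98
ee_pos: [0.4254, 0.2404, 0.2312]
orientation: [0.651, 3.073, 0.0]
ft_force: [0.6, -0.2, 0.5]
gripper_width: 0.0855
```

>>> servo_tool(
  steps=[
    [0.4,-0.9,0,0,1],
    [0.8,-1.8,0,0,1],
    [1.2,-2.7,0,0,1],
    [1.5,-3.6,0,0,1],
    [1.9,-4.6,0,0,1],
    [2.3,-5.5,0,0,1],
    [2.7,-6.5,0,0,1],
    [3.0,-7.5,0,0,1],
    [3.0,-7.5,0,0,1],
    [3.0,-7.5,0,0,1],
  ],
)

```text
t: 1.82
ee_pos: [0.5455, -0.06, 0.2308]
orientation: [-0.658, -3.071, 0.0]
ft_force: [0.1, 0.8, -0.3]
gripper_width: 0.0855
```

>>> servo_tool(
  steps=[
    [0.3,-0.9,0,0,1],
    [0.6,-1.8,-0.3,0,1],
    [0.9,-2.6,-0.7,0,1],
    [1.13,-3.18,-1.2,0,1],
    [1.13,-3.18,-1.8,0,1],
    [1.13,-3.18,-2,0,1],
    [1.13,-3.18,-2,0,1],
    [1.13,-3.18,-2,0,1],
  ],
)

```text
t: 2.48
ee_pos: [0.59, -0.1831, 0.151]
orientation: [-0.649, -3.072, -0.001]
ft_force: [-0.8, 1.1, 0.7]
gripper_width: 0.0856
```

Run:
```python
from h import *
f=grab('wrist');print(f['obs']['ee_pos'],f['obs']['orientation']);v=f['frame'].copy()
for z in(.065,0):
    P=[proj(f,(.5906+.022*np.cos(a),-.1872+.022*np.sin(a),z)) for a in np.linspace(0,6.28,40)]
    cv2.polylines(v,[np.int32(P)],True,(0,255,0))
cv2.imwrite('pics/w1.png',v)
```

```text
[ 0.58996624 -0.18311966  0.15097628] [-6.48657755e-01 -3.07204848e+00 -1.08072622e-03]
```

View pics/w1.png

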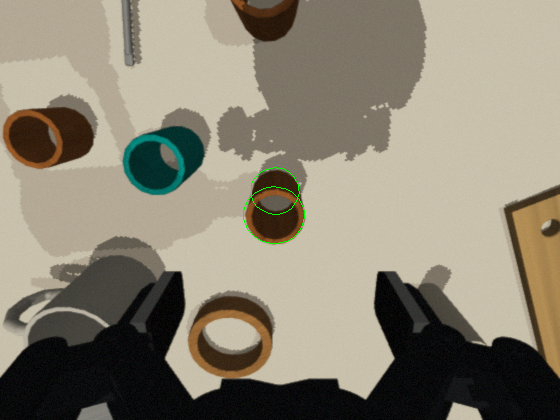

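The green prediction from triangulation sits on the medium brown sleeve at (275,215) in the wrist view. The turquoise one is at (157,165), outside the fingers' path. I'm descending with the jaws at 0.8 opening.

>>> servo_tool(
  steps=[
    [0,-0.03,0,0,0.8],
    [0,-0.03,-0.5,0,0.8],
    [0,-0.03,-1.0,0,0.8],
    [0,-0.03,-1.5,0,0.8],
    [0,-0.03,-2.0,0,0.8],
    [0,-0.03,-2.4,0,0.8],
    [0,-0.03,-2.8,0,0.8],
    [0,-0.03,-3.1,0,0.8],
    [0,-0.03,-3.2,0,0.8],
    [0,-0.03,-3.2,0,0.8],
  ],
)

```text
t: 3.37
ee_pos: [0.5903, -0.1857, 0.023]
orientation: [-0.651, -3.073, -0.0]
ft_force: [0.1, -0.4, -1.1]
gripper_width: 0.0683
```

>>> servo_tool(
  steps=[
    [0,0,0,0,0.8],
    [0,0,0,0,0.4],
    [0,0,0,0,0.3],
    [0,0,0,0,0.3],
    [0,0,0,0,0.3],
    [0,0,0,0,0.3],
    [0,0,0,0,0.3],
    [0,0,0,0,0.3],
    [0,0,0,0,0.3],
  ],
  force=40,
)

```text
t: 4.12
ee_pos: [0.5919, -0.1866, 0.025]
orientation: [0.651, 3.07, -0.0]
ft_force: [-0.3, -0.1, 5.8]
gripper_width: 0.0433
```

>>> servo_tool(
  steps=[
    [0,0,0.2,0,0.3],
    [0,0,0.6,0,0.3],
    [0,0,1.2,0,0.3],
    [0,0,1.8,0,0.3],
    [0,0,2.4,0,0.3],
    [0,0,3.0,0,0.3],
    [0,0,3.3,0,0.3],
    [0,0,3.4,0,0.3],
  ],
)

```text
t: 4.78
ee_pos: [0.5922, -0.1868, 0.1626]
orientation: [0.651, 3.068, -0.001]
ft_force: [0.5, -0.6, -0.9]
gripper_width: 0.0433
```

>>> servo_tool(
  steps=[
    [0,0.4,0,0,0.3],
    [-0.1,1.1,0,0,0.3],
    [-0.1,1.8,0,0,0.3],
    [-0.2,2.5,0,0,0.3],
    [-0.2,3.2,0,0,0.3],
    [-0.3,3.9,0,0,0.3],
    [-0.3,4.6,0,0,0.3],
    [-0.4,5.2,0,0,0.3],
    [-0.4,5.7,0,0,0.3],
    [-0.4,6.0,0,0,0.3],
  ],
)

```text
t: 5.62
ee_pos: [0.5725, 0.0566, 0.157]
orientation: [-0.648, -3.07, 0.0]
ft_force: [-0.6, 0.0, 0.1]
gripper_width: 0.0433
```

>>> servo_tool(
  steps=[
    [-0.1,0.5,0,0,0.3],
    [-0.1,1.0,0,0,0.3],
    [-0.1,1.4,0,0,0.3],
    [-0.1,1.63,0,0,0.3],
    [-0.1,1.63,-0.5,0,0.3],
    [-0.1,1.63,-0.9,0,0.3],
    [-0.1,1.63,-1.3,0,0.3],
    [-0.1,1.63,-1.5,0,0.3],
    [-0.1,1.63,-1.5,0,0.3],
    [-0.1,1.63,-1.5,0,0.3],
  ],
)

```text
t: 6.45
ee_pos: [0.57, 0.1187, 0.0985]
orientation: [-0.652, -3.071, 0.001]
ft_force: [0.2, 0.2, -0.7]
gripper_width: 0.0439
```

Run:
```python
from h import *
ims=[]
for n in('scene','side'):
    f=grab(n);ims.append(f['frame'])
o=f['obs'];print(o['ee_pos'],o['gripper_width'],o['ft_force'])
a=cv2.resize(ims[0][60:220,260:470],(400,305));b=cv2.resize(ims[1][170:350,60:290],(400,305))
cv2.imwrite('pics/p1.png',np.hstack([a,b]))
```

```text
[0.57083687 0.11883987 0.09951658] 0.04375042368845212 [ 0.48673294 -0.31043959  0.47245938]
```

View pics/p1.png

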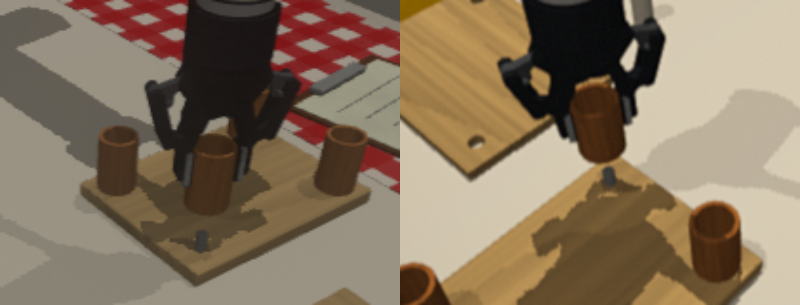

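The sleeve is held between the jaws above the bare stub, which is visible in both crops. I'll overlay the expected upright cylinder to check for slip or tilt.

Run:
```python
from h import *
out=[]
for n,s in(('scene',np.s_[110:190,325:405]),('side',np.s_[205:285,145:225])):
    f=load(n);k=7
    v=cv2.resize(f['frame'],None,fx=k,fy=k,interpolation=2)
    for z,c in((.0745,(0,255,0)),(.1395,(0,255,0)),(.018,(255,0,255))):
        P=[(proj(f,(.571+.022*np.cos(a),.1187+.022*np.sin(a),z))+.5)*k for a in np.linspace(0,6.28,40)]
        cv2.polylines(v,[np.int32(P)],True,c,1)
    r,q=s;v=v[r.start*k:r.stop*k,q.start*k:q.stop*k];out.append(cv2.resize(v,(400,400)))
cv2.imwrite('pics/p2.png',np.hstack(out))
```

```text
(no output)
```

View pics/p2.png

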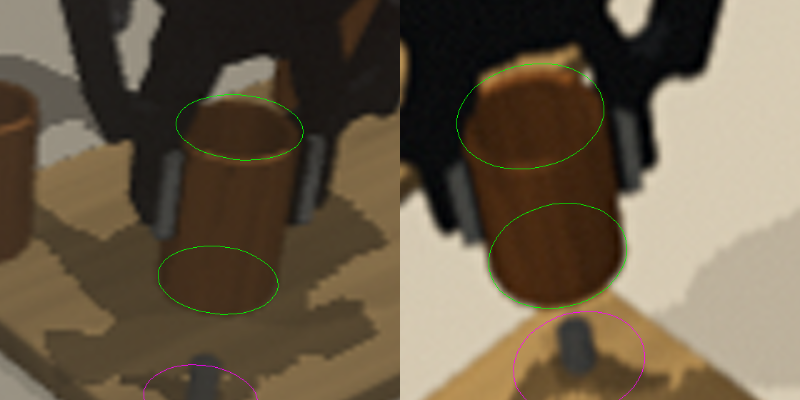

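The predicted cylinder matches the held sleeve in both views, so it is upright, and the magenta ring is centred on the stub base. I'm lowering it.

>>> servo_tool(
  steps=[
    [0,0,-0.3,0,0.3],
    [0,0,-0.6,0,0.3],
    [0,0,-0.9,0,0.3],
    [0,0,-1.1,0,0.3],
    [0,0,-1.25,0,0.3],
    [0,0,-1.32,0,0.3],
    [0,0,-1.36,0,0.3],
    [0,0,-1.38,0,0.3],
    [0,0,-1.4,0,0.3],
    [0,0,-1.4,0,0.3],
  ],
)

```text
t: 7.38
ee_pos: [0.571, 0.1191, 0.0437]
orientation: [0.651, 3.073, 0.0]
ft_force: [0.1, 0.6, -0.4]
gripper_width: 0.0436
```

>>> servo_tool(
  steps=[
    [0,0,-0.02,0,0.3],
    [0,0,-0.04,0,0.3],
    [0,0,-0.06,0,0.3],
    [0,0,-0.06,0,0.3],
  ],
)

```text
t: 7.72
ee_pos: [0.5712, 0.1192, 0.043]
orientation: [0.651, 3.072, 0.001]
ft_force: [-4.3, -0.7, 10.2]
gripper_width: 0.0434
```

The sleeve has touched the board at about 10 N. I'm releasing and retreating straight up.

>>> servo_tool(
  steps=[
    [0,0,0,0,0.5],
    [0,0,0,0,0.6],
    [0,0,0,0,0.8],
    [0,0,0,0,0.8],
    [0,0,0,0,0.8],
    [0,0,0,0,0.8],
    [0,0,0,0,0.8],
  ],
)

```text
t: 8.3
ee_pos: [0.5704, 0.119, 0.0406]
orientation: [-0.651, -3.073, 0.0]
ft_force: [-0.3, 0.9, -0.3]
gripper_width: 0.0683
```

>>> servo_tool(
  steps=[
    [0,0,0.2,0,0.8],
    [0,0,0.6,0,0.8],
    [0,0,1.1,0,0.8],
    [0,0,1.7,0,0.8],
    [0,0,2.4,0,0.8],
    [0,0,3.2,0,0.8],
    [0,0,4.0,0,0.8],
    [0,0,4.5,0,0.8],
    [0,0,4.5,0,0.8],
    [0,0,4.5,0,0.8],
  ],
)

```text
t: 9.13
ee_pos: [0.5718, 0.1192, 0.2235]
orientation: [0.651, 3.069, 0.003]
ft_force: [0.1, -0.7, 0.1]
gripper_width: 0.0687
```

Run:
```python
from h import *
for n in('scene','side'): grab(n)
print(manip.get_obs()['ee_pos'],manip.get_obs()['ft_force'])
import m; from m import *
for nm,a,b in(('b',(362,162),(180,262)),('a',(120,250),(372,174)),('c',(220,195),(325,220))):
    A=blob(fs['scene'],*a,30);B=blob(fs['side'],*b,30);X,e=tri(A[0],B[0]);print(nm,X.round(4),e,A[1],B[1])
out=[]
for n,r,q in(('scene',130,320),('side',210,140)):
    f=load(n);k=5;v=cv2.resize(f['frame'],None,fx=k,fy=k,interpolation=2)
    for z in(.018,.083):
        P=[(proj(f,(.571+.022*np.cos(a),.119+.022*np.sin(a),z))+.5)*k for a in np.linspace(0,6.28,40)]
        cv2.polylines(v,[np.int32(P)],True,(0,255,0),1)
    out.append(v[r*k:r*k+400,q*k:q*k+400])
cv2.imwrite('pics/end.png',np.hstack(out))
```

```text
[0.56978998 0.11891962 0.22005062] [ 0.30030749 -0.20324849 -0.26984055]
b [0.5696 0.1207 0.0533] [array([ 0., -0.]), array([0., 0.])] [355 156  26  36 754] [ 162  244   31   44 1047]
a [ 0.4686 -0.3295  0.0219] [array([-0.2, -0.1]), array([-0.1,  0.1])] [103 232  33  36 870] [361 161  23  28 505]
c [ 0.4536 -0.1334  0.0437] [array([-0.3, -0.1]), array([-0.2,  0.1])] [ 206  170   27   49 1031] [313 196  27  48 998]
```

View pics/end.png

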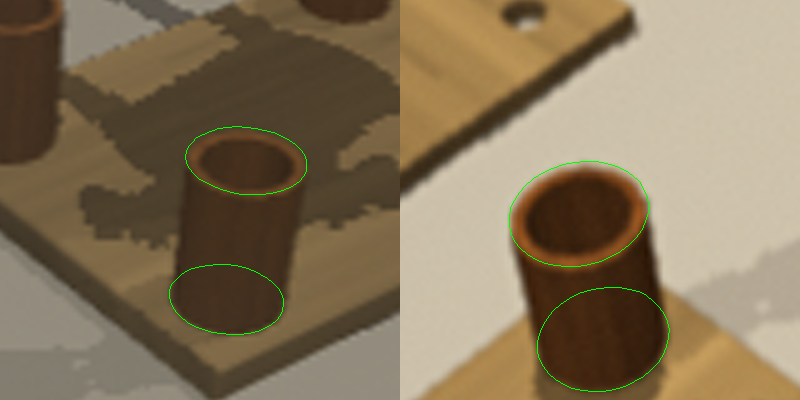

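The placed sleeve's rims match the expected seated position in both views. The blob z of 53 mm came out high because the scene window cut off the sleeve's foot at row 192. The top rim overlay agrees with a top at 83 mm. Handing in.

```bash
python3 -c "
from station import manip
print(manip.sign_off())"
```

```text
the job is handed in; nothing more can be done
None
```

I set the 65 mm brown sleeve over the bare stub and handed the job in at about 9 s on the robot's clock. The hand-in reports no verdict.

**Choice of sleeve:** triangulated mid-heights of 22, 33 and 44 mm identified the three loose brown sleeves as 45, 65 and 85 mm. I took the middle one and left the turquoise look-alike alone.

**Placing:** I lowered it until it touched the board at about 10 N, then released it and backed straight up to clear.

**Last checks:**
- **Axis:** the sleeve's axis is about 2 mm from the stub's by triangulation, against the 14 mm allowed.
- **Upright and seated:** its top and foot rims fit an upright cylinder standing on the board, in both views.
- **Other sleeves:** the 45 mm and 85 mm sleeves moved less than 1 mm.
- **Gripper:** it is well clear, with about zero force on the wrist.

**One disagreement:** the triangulated mid-height read 53.3 mm instead of 50.5 mm. The measuring window cut off the sleeve's foot in one view, and I relied on the rim fit instead of measuring again.

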